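# Hook the filament bin forward on the lab shelf

### The job

Pick up the pull hook, drop its tip behind the front lip of the bin that holds the round filament spool, and drag that bin straight forward until its front is flush with the shelf's front edge. Move it with the hook only, never with the gripper, and leave the other bin where it stands. Then set the hook down on the bench, off the shelf.

Things in the scene. Friction and masses are not known exactly. Their poses are not given: they have to be found in the camera images.
- hook: Pull hook standing on the bench: black handle block 90 x 26 x 48 mm tall; a 10 mm steel rod runs forward (+x) from its top, then turns down as the tip. Origin: lower end of the tip, level with the handle's underside; x from handle to tip, z up. Handle centre x = -130 mm, spanning x -175 to -85, z 0 to 48. Rod axis z = 40: 35 mm of tip hangs below the rod. 0.16 kg. Grip across the 26 mm.
- spool_bin: Grey open bin holding a round spool laid flat; 160 (x) x 116 (y) x 75 mm (z), about 0.5 kg, on the shelf, its front 90 to 130 mm behind the edge. Origin: centre of underside; front faces -x. Lip's front face x = -80, front wall's inner face x = -68, rim z = 75. Empty compartment for the hook behind it: x -68 to -18, y -54 to 54, 71 deep. Spool and cross wall stay below the rim.
- parts_bin: The same kind of grey bin (same size, origin, axes), but holding small rectangular boxes and no spool. Stands in another place on the shelf; leave it alone. The third place is taken by a fixed grey power supply about 176 x 110 x 91 mm tall.
- shelf: Fixed low bench shelf: white deck 320 deep (x) x 470 wide (y), its top 60 mm above the bench, low grey sides and back. Origin: at bench level right below the middle of the deck's front edge. x points from the front edge to the back, z up: deck top z = 60 mm, front edge is the line x = 0.
Not all that is in view belongs to the job. Leave any blue look-alike of the hook alone.

How it is judged:
On the way:
1. the hook's tip is down in the front compartment of the spool bin, behind its front lip (x of hook in the frame of spool_bin between -0.07 and -0.012 m and y of hook in the frame of spool_bin between -0.058 and 0.058 m and z of hook in the frame of spool_bin between 0 and 0.07 m), for 0.2 s.
At the end, for the whole second after the job is handed in: The spool bin stands level on the shelf deck, its front within 25 mm of the shelf's front edge and square to it within 15 degrees; the hook lies or stands at rest on the bench, off the shelf (x of spool_bin in the frame of shelf between 0.055 and 0.105 m and z of spool_bin in the frame of shelf between 0.055 and 0.066 m and angle between spool_bin's own z axis and vertical below 0.1 rad and angle between the x axis of spool_bin and the x axis of shelf, either way round below 0.27 rad and linear speed of each of spool_bin, hook below 0.02 m/s and height (world z) of hook below 0.055 m); the robot touches nothing.
It fails at once if the gripper or arm touches the spool bin (contact force between any of the fingers, the arm and spool_bin above 1 N).
It fails at once if the other bin is shifted by more than 20 mm (distance of parts_bin from where it was at the start of the episode above 0.02 m).
It also fails if it takes over 48 s, if anything falls off the work surface, if the arm or the gripper's body presses on something with over 40 N, if the wrist force passes 120 N, or if a joint passes its speed limit or range.

### The arm

A 7-joint arm with a two-finger parallel gripper is mounted at the origin on the work surface. World frame = base frame: x ahead of the robot, y to its left, z up, the work surface at z = 0. Lengths are in m, angles in rad, forces in N, time in s.
With the tool pointing down it reaches from about 0.4 to 0.85 m from the base axis. Payload 10.4 kg.
Tool frame: the origin (TCP) lies midway between the tips of the shut fingers; the grasp point (between the pads) lies 19 mm behind it; x points along the fingers, z is the direction in which the jaws open and shut, and the axes are right-handed (so a half turn about x gives the same grasp; the last joint's range is limited). The gripper opens to 87 mm and grips with 3 to 60 N. Pads are 19 mm wide; open, the fingers measure 117 mm over their backs; the gripper's body (75 mm by 190 mm) begins 51 mm behind the grasp point.
Start: joints at [-1.129, 0.332, -0.065, 1.46, 0.022, 1.35, -0.088], TCP at [0.28, 0.559, 0.223] pointing down, gripper open.
Joint ranges: [-2.6, 2.6], [-0.5, 2.12], [-1.47, 1.34], [0.16, 2.42], [-1.27, 4.41], [0.06, 2.06], [-2.6, 2.6]. Speed limits (rad/s): [2.22, 2.22, 2.79, 2.79, 3.14, 3.14, 3.14].

### API

Orientations are given as a unit quaternion [x, y, z, w].
In Python, from plant import env gives the robot as it stands.
- The arm moves only by the tool apply_moves, never from a script. Its argument "rows" is a list of rows, each an object with "linear": the shift along the world's x, y, z in m, a list of three; "delta_rot": the turn, a rotation vector about the world's x, y, z in rad, a list of three; "fingers": the finger opening in m, from 0 to 0.087. In form: [{"linear": [dx, dy, dz], "delta_rot": [wx, wy, wz], "fingers": fingers}, ...]. A call has 1 to 12 rows; each row shifts and turns the pose as measured when the row begins; what a row does not reach is not made up. A row lasts 1/12 s, in which the tool goes at most 41.7 mm and 7.16 degrees, less where a joint would pass 70% of its speed; a pose out of reach is approached as far as the arm can. A call with a gripper value outside its range is refused whole. The fingers move at their own pace and stop on an object; the grip force is fixed at half the most. Time passes only in rows, so rows that do not move let the fingers close. It gives the time, the measured TCP pose, the force and the opening at its end, in the units of the state.
- env.get_obs(): the state, without advancing time (a new reading comes with each control period).
- env.grab_frame(name): name is "side" or "top"; returns the picture (384x512x3 uint8, red, green, blue); there is no depth.
- env.camera_model(name): a dict with "K" (3x3 intrinsics, pixels), "rvec" (rotation vector, rad) and "tvec" (3), from world to camera coordinates, as OpenCV has them. Camera axes: x right, y down, z forward; pixel columns grow to the right and rows downward; lengths in m; the calibration is good to about 2 mm. A picture is of the moment at which its call begins. camera_model takes no time and is no camera call.
- env.hand_in(): hands the job in, once; it reports no verdict.
Trained networks look in the newest picture that a camera, given by its name, has taken for a name from the list of things; names that differ only in an ending like _2 or _b are one class to them, and where a whole thing is asked for, a point or a joint stands for the part that bears it (a point fixed in the world has none). Each returns a list of dicts, best first, with "p" (0 to 1); they miss things now and then, are a little off and sometimes report something else, mostly with a low value. They report only what shows in the picture. A call takes as long as a camera call. They do not tell look-alikes from the thing itself.
- env.recognise(camera, target): "box" ([centre column, centre row, width, height] in pixels, round what is visible of it).
- env.place_of(camera, target): "location" ([column, row] in pixels: a listed point, or the origin of a listed thing).
The state is a dict: "clock": time; "q": joint angles; "joint_velocities": joint speeds; "effort": joint torques, N m; "eef_pos": TCP position; "orientation": TCP orientation; "contact_force": force on the tool from outside, world axes, zero at the start; "torque": the same for the moment, N m; "width": opening from 0.0 (shut) to 1.0 (fully open).
Only numpy, scipy, OpenCV 4.12 (cv2) and the standard library are available. Lean on these libraries where they do the work, as an engineer would, in place of code of your own. Each camera call takes 0.05 s, during which the arm holds its last target.

## Working session

There is one attempt and no reset: what is moved stays moved. The work goes in short steps, Python scripts to look and compute and a tool call to move; the robot and the scene stay as the last step left them, time stands still between calls to the robot, and variables do not carry over. Pictures are saved under pics/ and viewed, and the job is handed in when it is done.

Besides the shell and the picture viewer there is one more tool, called after ">>>" by a JSON object that holds its "name" and its "arguments". apply_moves: Moves the arm, as the interface text tells. Its arguments: {"type":"object","properties":{"rows":{"type":"array"}},"required":["rows"]}

```bash
mkdir -p pics; ls
python3 - <<'E'
from plant import env
import cv2, numpy as np
print(env.get_obs())
for n in ("side","top"):
    f=env.grab_frame(n); cv2.imwrite(f"pics/{n}0.png",f[:,:,::-1])
    m=env.camera_model(n); print(n,m)
    R=cv2.Rodrigues(np.array(m["rvec"],float))[0]; print("cam pos",-R.T@np.array(m["tvec"]))
    for t in ("hook","spool_bin","parts_bin","shelf"):
        print(t,[(np.round(d["box"]).tolist(),round(d["p"],2)) for d in env.recognise(n,t)],[(np.round(d["location"],1).tolist(),round(d["p"],2)) for d in env.place_of(n,t)])
print(env.get_obs()["clock"])
E
```

```text
pics
{'clock': 0.0, 'q': array([-1.12859897,  0.33287154, -0.06463518,  1.46096219,  0.0215888 ,
        1.34988518, -0.08849294]), 'joint_velocities': array([ 8.17318231e-04,  1.41816149e-03,  6.17347406e-04, -2.17120342e-03,
       -6.22364788e-05,  9.80199124e-04, -1.01737515e-03]), 'effort': array([-3.38757263e-04, -6.23243380e+01,  2.44554406e-02, -3.89920843e+01,
       -6.14532921e-02,  3.96340562e-02,  1.55558328e-04]), 'eef_pos': array([0.2800124 , 0.55832645, 0.22174401]), 'orientation': array([-0.37168013,  0.60213679,  0.37110283,  0.60130512]), 'contact_force': array([ 0.95971788, -0.02763674, -0.33067235]), 'torque': array([-0.02424129, -0.0389845 ,  0.06898318]), 'width': 0.9968532237882867}
side {'K': array([[377.40891991,   0.        , 258.72742272],
       [  0.        , 377.40891991, 192.64004617],
       [  0.        ,   0.        ,   1.        ]]), 'rvec': array([ 0.03055897, -2.79332123,  1.36500976]), 'tvec': array([0.58980041, 0.17887585, 0.90603972])}
cam pos [0.55576822 0.6231742  0.70960881]
hook [([330.0, 199.0, 36.0, 48.0], 0.92), ([286.0, 168.0, 57.0, 22
[... 326 characters left out ...]
 0.69)]
top {'K': array([[366.37011174,   0.        , 258.20265517],
       [  0.        , 366.37011174, 189.00382441],
       [  0.        ,   0.        ,   1.        ]]), 'rvec': array([ 2.17009263, -1.99864555,  0.23603669]), 'tvec': array([-0.2205507 ,  0.58529395,  0.91067204])}
cam pos [ 0.36776344 -0.19709484  1.02295594]
hook [([276.0, 271.0, 65.0, 25.0], 0.95), ([400.0, 238.0, 38.0, 60.0], 0.92), ([334.0, 230.0, 24.0, 69.0], 0.72)] [([411.1, 266.0], 0.84), ([304.8, 259.3], 0.73), ([317.8, 195.5], 0.69)]
spool_bin [([124.0, 133.0, 60.0, 68.0], 0.79)] [([127.9, 137.4], 0.63)]
parts_bin [] [([232.9, 143.0], 0.79)]
shelf [([179.0, 147.0, 185.0, 134.0], 0.9)] [([173.7, 208.5], 0.57)]
0.9
```

View pics/side0.png

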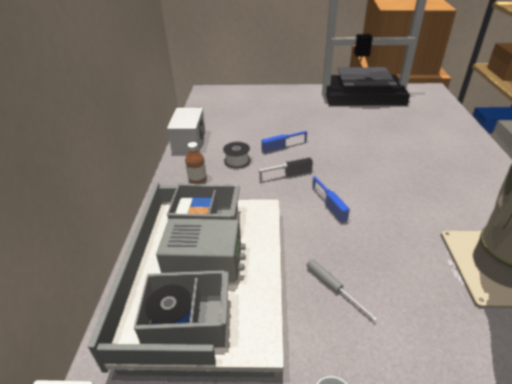

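View pics/top0.png

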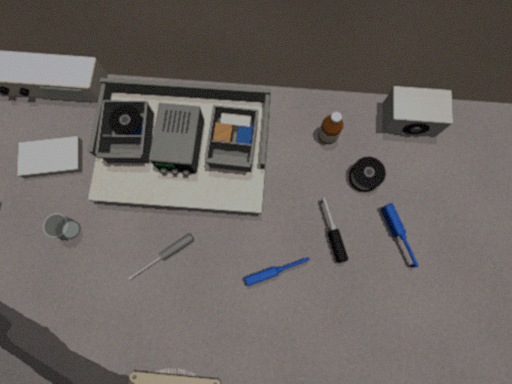

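Run:
```python
import cv2, numpy as np
a=cv2.imread("pics/side0.png")[110:240,230:370]; b=cv2.imread("pics/top0.png")[180:310,240:440]
cv2.imwrite("pics/crop_hooks.png",np.vstack([cv2.resize(cv2.copyMakeBorder(a,0,0,0,60,0),(600,390),interpolation=cv2.INTER_CUBIC)[:, :],cv2.resize(b,(600,390),interpolation=cv2.INTER_CUBIC)])[:600+180])
x=cv2.imread("pics/crop_hooks.png"); cv2.imwrite("pics/crop_hooks2.png",cv2.resize(x,(460,598)))
cv2.imwrite("pics/crop_bins.png",np.hstack([cv2.resize(cv2.imread("pics/side0.png")[170:384,90:300],(400,408)),cv2.resize(cv2.imread("pics/top0.png")[70:220,80:280],(400,408))]))
```

```text
(no output)
```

View pics/crop_hooks2.png

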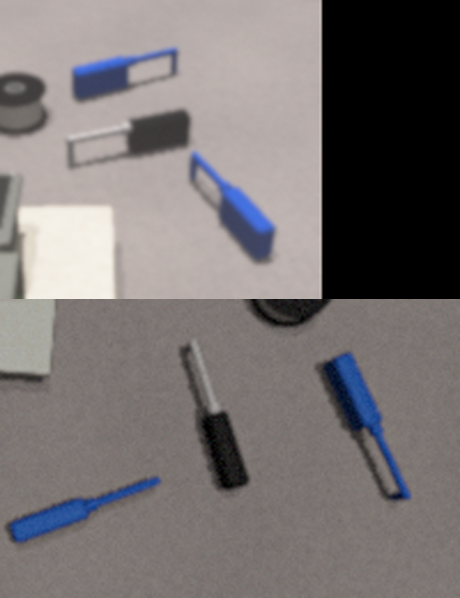

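View pics/crop_bins.png

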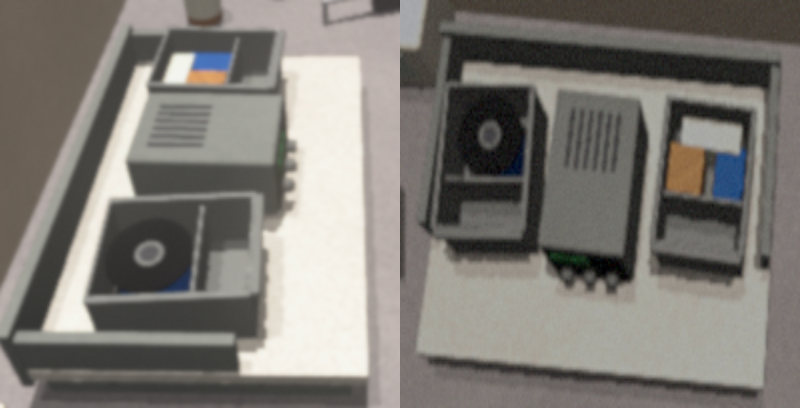

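The candidates for the hook are the black-handled one (side 286,168; top 334,230) and two blue ones (side 284,142 and 330,199; top 400,238 and 276,271). The black handle with the steel rod fits the description, and the crop confirms it. The bin with the round spool is at side (180,305) and top (125,133). The other bin, at side (204,202) and top (232,140), holds boxes. Next I'll measure them.

```bash
cat > h.py <<'E'
import cv2, numpy as np
from plant import env
M={n:env.camera_model(n) for n in("side","top")}
def proj(n,P):
    m=M[n]; return cv2.projectPoints(np.array(P,float).reshape(-1,1,3),np.array(m["rvec"]),np.array(m["tvec"]),m["K"],None)[0].reshape(-1,2)
def plane(n,px,z):
    m=M[n]; R=cv2.Rodrigues(np.array(m["rvec"],float))[0]; c=-R.T@np.array(m["tvec"])
    d=R.T@np.linalg.inv(m["K"])@np.array([px[0],px[1],1.]); return c+d*(z-c[2])/d[2]
def tri(a,b):
    P=[M[n]["K"]@np.c_[cv2.Rodrigues(np.array(M[n]["rvec"]))[0],np.array(M[n]["tvec"])] for n in("side","top")]
    X=cv2.triangulatePoints(P[0],P[1],np.array(a,float).reshape(2,1),np.array(b,float).reshape(2,1)).ravel(); return X[:3]/X[3]
def crop(src,x,y,w,h,s,out):
    im=cv2.imread(src)[y:y+h,x:x+w]; im=cv2.resize(im,None,fx=s,fy=s,interpolation=cv2.INTER_CUBIC)
    for c in range(-(-x//10)*10,x+w,10): cv2.line(im,((c-x)*s,0),((c-x)*s,6),(0,255,255),1); cv2.putText(im,str(c),((c-x)*s,16),0,.35,(0,255,255),1)
    for r in range(-(-y//10)*10,y+h,10): cv2.line(im,(0,(r-y)*s),(6,(r-y)*s),(0,255,255),1); cv2.putText(im,str(r),(8,(r-y)*s+4),0,.35,(0,255,255),1)
    cv2.imwrite(out,im)
E
python3 - <<'E'
from h import *
crop("pics/side0.png",250,145,75,50,10,"pics/a.png")
crop("pics/top0.png",305,190,60,75,8,"pics/b.png")
E
```

```text
(no output)
```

View pics/a.png

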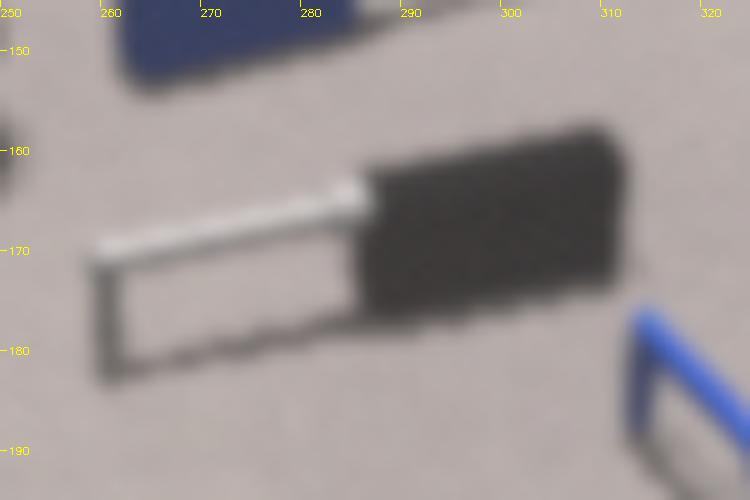

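View pics/b.png

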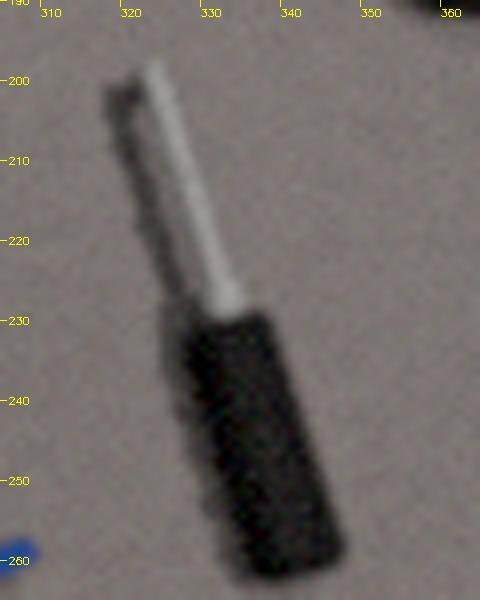

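Run:
```python
from h import *
print("rod end tri",tri((260.5,169.5),(324,198.5)))
print("rod/handle junction",tri((286,163.5),(333.5,229)))
print("tip low side z0",plane("side",(260.5,183),0))
print("rod end top z.045",plane("top",(324,198.5),.045), plane("top",(333.5,228.5),.045))
# handle top far corners
print(plane("top",(348,258),.048),plane("top",(338,229.5),.048))
crop("pics/side0.png",90,180,200,200,4,"pics/a.png")
crop("pics/top0.png",85,70,190,145,4,"pics/b.png")
im=cv2.imread("pics/a.png")
cv2.imwrite("pics/a.png",im[:600])
```

```text
rod end tri [ 0.59573988 -0.35266718  0.04152262]
rod/handle junction [ 0.51455443 -0.38092128  0.04501833]
tip low side z0 [ 0.59538235 -0.33748331  0.        ]
rod end top z.045 [ 0.5956722  -0.35223586  0.045     ] [ 0.51561374 -0.38082167  0.045     ]
[ 0.44081403 -0.42062739  0.048     ] [ 0.5134676  -0.39228382  0.048     ]
```

View pics/a.png

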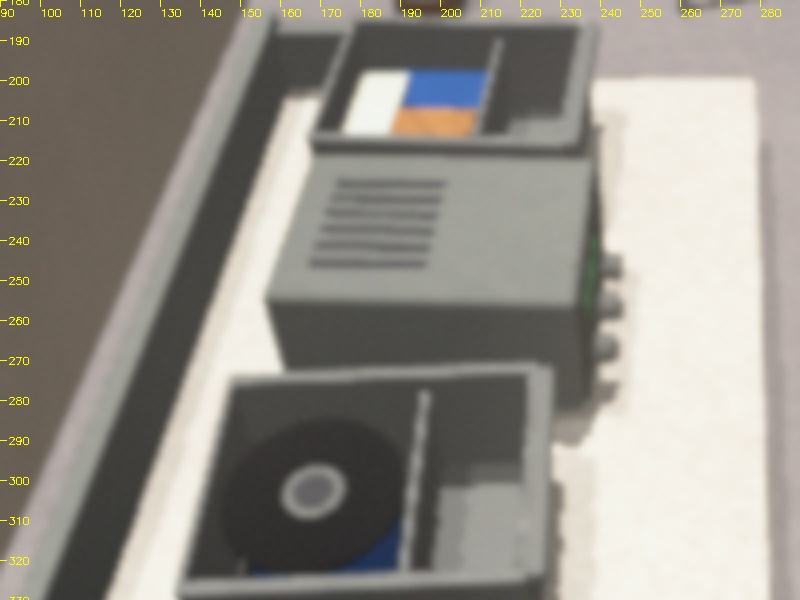

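View pics/b.png

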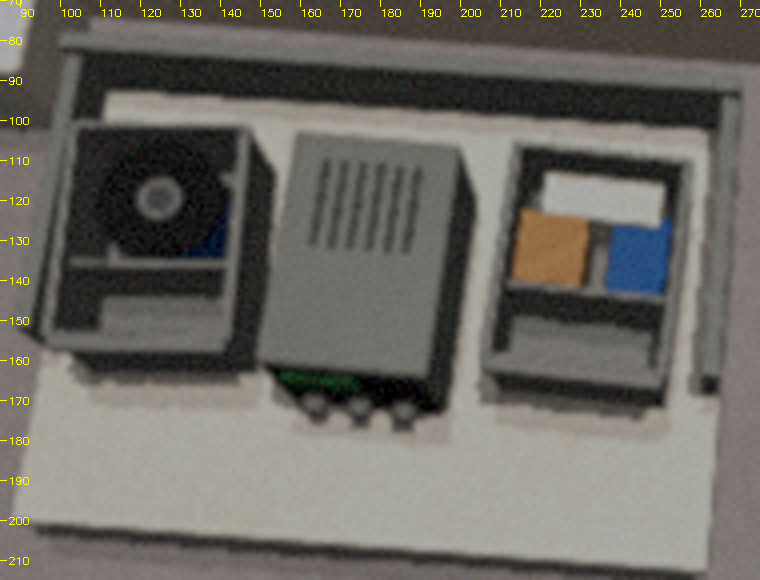

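Run:
```python
from h import *
from scipy.optimize import least_squares
crop("pics/side0.png",120,260,180,124,4,"pics/c.png")
print("deck front edge pts z.06 (top)",plane("top",(92.5,201.5),.06),plane("top",(257.5,212.5),.06))
print("deck front edge side",plane("side",(278,200),.06),plane("side",(281,280),.06),plane("side",(283,372),.06))
for z in (.135,):
  for p in ((101,101.5),(146,101.5),(140.5,157),(94.5,157)): print("top rim",p,plane("top",p,z).round(4))
  for p in ((148,274),(228,272),): print("side rim",p,plane("side",p,z).round(4))
  for p in ((215,105.5),(255,110),(249.5,166),(205,161.5)): print("parts rim",p,plane("top",p,z).round(4))
print("tri front-right",tri((228,272),(140.5,157)), tri((148,274),(146,101.5)))
```

```text
deck front edge pts z.06 (top) [0.53316314 0.27031657 0.06      ] [ 0.53955908 -0.17494508  0.06      ]
deck front edge side [ 0.54203692 -0.17837101  0.06      ] [0.5378614  0.09561802 0.06      ] [0.53732113 0.29625874 0.06      ]
top rim (101, 101.5) [0.7905 0.2632 0.135 ]
top rim (146, 101.5) [0.8001 0.1437 0.135 ]
top rim (140.5, 157) [0.6451 0.1335 0.135 ]
top rim (94.5, 157) [0.6356 0.251  0.135 ]
side rim (148, 274) [0.7996 0.1458 0.135 ]
side rim (228, 272) [0.6432 0.1385 0.135 ]
parts rim (215, 105.5) [ 0.8032 -0.0406  0.135 ]
parts rim (255, 110) [ 0.7987 -0.1473  0.135 ]
parts rim (249.5, 166) [ 0.6437 -0.1465  0.135 ]
parts rim (205, 161.5) [ 0.6464 -0.0325  0.135 ]
tri front-right [0.64494694 0.13489874 0.13126202] [0.80057522 0.14427443 0.13335784]
```

View pics/c.png

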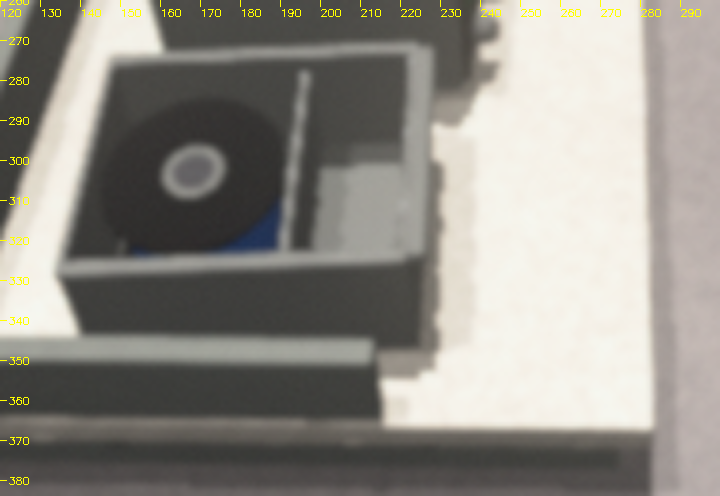

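Run:
```python
from h import *
from scipy.spatial.transform import Rotation as Ro
o=env.get_obs(); R=Ro.from_quat(o["orientation"]).as_matrix(); print(R.round(3))
print("tool z az",np.arctan2(R[1,2],R[0,2]))
yaw=.35; t=np.array([.591,-.354]); 
def hook(t,yaw,z0=0):
    c,s=np.cos(yaw),np.sin(yaw); A=np.array([[c,-s,0],[s,c,0],[0,0,1]])
    b=[[x,y,z] for x in(-.175,-.085) for y in(-.013,.013) for z in(0,.048)]+[[-.085,0,.04],[0,0,.04],[0,0,0]]
    return np.array(b)@A.T+np.array([*t,z0])
def draw(n,t,yaw,im):
    p=proj(n,hook(t,yaw))
    for i,j in((0,1),(2,3),(4,5),(6,7),(0,2),(1,3),(4,6),(5,7),(0,4),(1,5),(2,6),(3,7),(8,9),(9,10)):
        cv2.line(im,tuple((p[i]*8).round().astype(int).tolist()),tuple((p[j]*8).round().astype(int).tolist()),(0,255,0),1)
    return im
o=[]
for n,(x,y) in(("side",(250,145)),("top",(300,190))):
    im=cv2.resize(cv2.imread(f"pics/{n}0.png"),None,fx=8,fy=8,interpolation=cv2.INTER_CUBIC)
    draw(n,t,yaw,im); o.append(im[y*8:y*8+600,x*8:x*8+560])
im=np.hstack(o); cv2.imwrite("pics/d.png",cv2.resize(im,(800,int(im.shape[0]*800/im.shape[1]))))
```

```text
[[-0.    -0.894  0.448]
 [ 0.     0.448  0.894]
 [-1.     0.     0.   ]]
tool z az 1.1060477916979952
```

View pics/d.png

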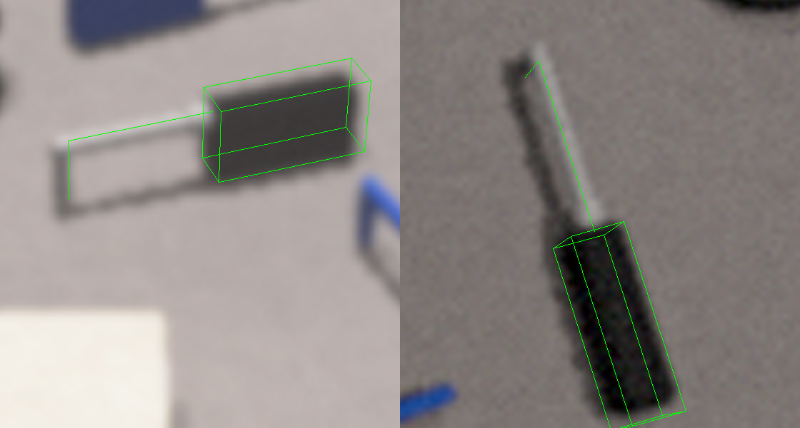

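>>> {"name": "apply_moves", "arguments": {"rows": [{"linear": [0.0175, -0.0325, 0.004], "delta_rot": [0, 0, -0.11], "fingers": 0.087}, {"linear": [0.0175, -0.0325, 0.004], "delta_rot": [0, 0, -0.11], "fingers": 0.087}, {"linear": [0.0175, -0.0325, 0.004], "delta_rot": [0, 0, -0.11], "fingers": 0.087}, {"linear": [0.0175, -0.0325, 0.004], "delta_rot": [0, 0, -0.11], "fingers": 0.087}, {"linear": [0.0175, -0.0325, 0.004], "delta_rot": [0, 0, -0.11], "fingers": 0.087}, {"linear": [0.0175, -0.0325, 0.004], "delta_rot": [0, 0, -0.11], "fingers": 0.087}, {"linear": [0.0175, -0.0325, 0.004], "delta_rot": [0, 0, -0.11], "fingers": 0.087}, {"linear": [0.0175, -0.0325, 0.004], "delta_rot": [0, 0, -0.11], "fingers": 0.087}, {"linear": [0.003, -0.038, 0], "delta_rot": [0, 0, -0.11], "fingers": 0.087}, {"linear": [0.003, -0.038, 0], "delta_rot": [0, 0, -0.11], "fingers": 0.087}, {"linear": [0.003, -0.038, 0], "delta_rot": [0, 0, -0.11], "fingers": 0.087}, {"linear": [0.003, -0.038, 0], "delta_rot": [0, 0, -0.11], "fingers": 0.087}]}}

```text
clock: 1.9
eef_pos: [0.4304, 0.135, 0.255]
orientation: [0.094, 0.7, -0.089, 0.702]
contact_force: [1.7, -0.3, 1.1]
width: 0.999
```

>>> {"name": "apply_moves", "arguments": {"rows": [{"linear": [0.003, -0.038, 0], "delta_rot": [0, 0, -0.09], "fingers": 0.087}, {"linear": [0.003, -0.038, 0], "delta_rot": [0, 0, -0.09], "fingers": 0.087}, {"linear": [0.003, -0.038, 0], "delta_rot": [0, 0, -0.09], "fingers": 0.087}, {"linear": [0.003, -0.038, 0], "delta_rot": [0, 0, -0.09], "fingers": 0.087}, {"linear": [0.003, -0.038, 0], "delta_rot": [0, 0, -0.09], "fingers": 0.087}, {"linear": [0.003, -0.038, 0], "delta_rot": [0, 0, -0.09], "fingers": 0.087}, {"linear": [0.003, -0.038, 0], "delta_rot": [0, 0, -0.09], "fingers": 0.087}, {"linear": [0.003, -0.038, 0], "delta_rot": [0, 0, -0.09], "fingers": 0.087}, {"linear": [0.003, -0.038, 0], "delta_rot": [0, 0, -0.09], "fingers": 0.087}, {"linear": [0.003, -0.038, 0], "delta_rot": [0, 0, -0.09], "fingers": 0.087}, {"linear": [0.003, -0.038, 0], "delta_rot": [0, 0, -0.06], "fingers": 0.087}, {"linear": [0.003, -0.038, 0], "delta_rot": [0, 0, 0], "fingers": 0.087}]}}

```text
clock: 2.9
eef_pos: [0.4636, -0.3448, 0.2598]
orientation: [0.426, 0.561, -0.416, 0.575]
contact_force: [-0.4, -0.1, 0.4]
width: 1.001
```

```bash
cat >> h.py <<'E'
from scipy.spatial.transform import Rotation as Ro
def st():
    o=env.get_obs(); R=Ro.from_quat(o["orientation"]).as_matrix()
    print("t %.2f"%o["clock"],"tcp",o["eef_pos"].round(4),"az",round(float(np.arctan2(R[1,2],R[0,2])),3),"down",R[:,0].round(3),"F",o["contact_force"].round(1),"w",round(o["width"]*.087,4),"q",o["q"].round(2))
    return o
E
python3 -c "
from h import *
st()"
```

```text
t 2.90 tcp [ 0.4636 -0.3448  0.2598] az -1.275 down [ 0.024  0.001 -1.   ] F [-0.4 -0.1  0.4] w 0.0871 q [-0.16  0.25  0.87  1.59 -0.21  1.38 -0.54]
```

>>> {"name": "apply_moves", "arguments": {"rows": [{"linear": [0.004, -0.026, 0], "delta_rot": [0, 0.012, 0.028], "fingers": 0.087}, {"linear": [0.004, -0.026, -0.02], "delta_rot": [0, 0.012, 0.027], "fingers": 0.087}, {"linear": [0, 0, -0.035], "delta_rot": [0, 0, 0], "fingers": 0.087}, {"linear": [0, 0, -0.035], "delta_rot": [0, 0, 0], "fingers": 0.087}, {"linear": [0, 0, -0.035], "delta_rot": [0, 0, 0], "fingers": 0.087}, {"linear": [0, 0, -0.02], "delta_rot": [0, 0, 0], "fingers": 0.087}, {"linear": [0, 0, 0], "delta_rot": [0, 0, 0], "fingers": 0.087}]}}

```text
clock: 3.48
eef_pos: [0.4682, -0.4113, 0.1098]
orientation: [0.405, 0.576, -0.41, 0.579]
contact_force: [-1.2, 0.9, 1.6]
width: 1.002
```

```bash
python3 -c "
from h import *
st()
for n in ('side','top'): cv2.imwrite(f'pics/{n}1.png',env.grab_frame(n)[:,:,::-1])
a=cv2.imread('pics/side1.png')[100:240,220:370];b=cv2.imread('pics/top1.png')[160:300,270:420]
cv2.imwrite('pics/e.png',cv2.resize(np.hstack([a,b]),None,fx=2.66,fy=2.66,interpolation=cv2.INTER_CUBIC))
o=env.get_obs(); print(proj('side',o['eef_pos']),proj('top',o['eef_pos']))
"
```

```text
t 3.48 tcp [ 0.4682 -0.4113  0.1098] az -1.228 down [-0.    -0.008 -1.   ] F [-1.2  0.9  1.6] w 0.0872 q [ 0.04  0.51  0.8   1.64 -0.39  1.15 -0.29]
[[300.76276766 139.47953454]] [[351.19432127 244.34054044]]
```

View pics/e.png

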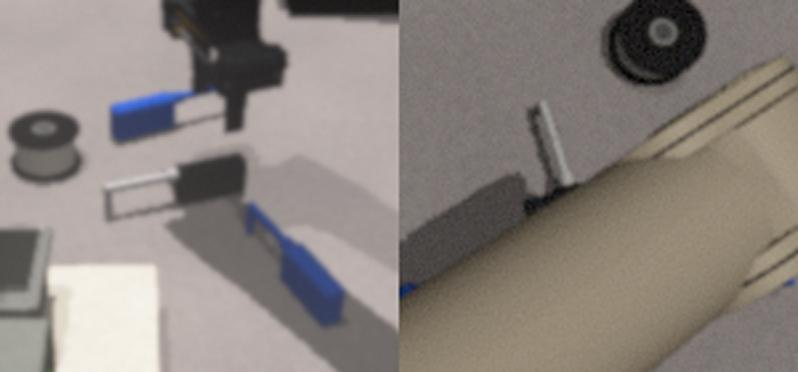

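>>> {"name": "apply_moves", "arguments": {"rows": [{"linear": [0.004, 0.014, 0], "delta_rot": [-0.008, 0, 0.005], "fingers": 0.065}, {"linear": [0, 0, 0], "delta_rot": [0, 0, 0], "fingers": 0.065}, {"linear": [0, 0, -0.03], "delta_rot": [0, 0, 0], "fingers": 0.065}, {"linear": [0, 0, -0.03], "delta_rot": [0, 0, 0], "fingers": 0.065}, {"linear": [0, 0, 0], "delta_rot": [0, 0, 0], "fingers": 0.065}]}}

```text
clock: 4.0
eef_pos: [0.4802, -0.4022, 0.065]
orientation: [0.402, 0.568, -0.409, 0.591]
contact_force: [-0.8, 0.9, -0.4]
width: 0.77
```

```bash
python3 -c "
from h import *
st()"
```

```text
t 4.00 tcp [ 0.4802 -0.4022  0.065 ] az -1.221 down [ 0.02  -0.027 -0.999] F [-0.8  0.9 -0.4] w 0.067 q [ 0.03  0.54  0.77  1.7  -0.42  1.04 -0.29]
```

>>> {"name": "apply_moves", "arguments": {"rows": [{"linear": [-0.008, 0.006, 0], "delta_rot": [0.027, 0.02, 0], "fingers": 0.065}, {"linear": [0, 0, 0], "delta_rot": [0, 0, 0], "fingers": 0.065}, {"linear": [0, 0, 0], "delta_rot": [0, 0, 0], "fingers": 0.065}]}}

```text
clock: 4.25
eef_pos: [0.4744, -0.3983, 0.0714]
orientation: [0.405, 0.577, -0.405, 0.581]
contact_force: [0.1, 1.2, 0.1]
width: 0.751
```

```bash
python3 -c "
from h import *
st()"
```

```text
t 4.25 tcp [ 0.4744 -0.3983  0.0714] az -1.221 down [ 0.005 -0.003 -1.   ] F [0.1 1.2 0.1] w 0.0653 q [ 0.04  0.54  0.77  1.68 -0.42  1.08 -0.28]
```

>>> {"name": "apply_moves", "arguments": {"rows": [{"linear": [-0.002, 0.001, -0.015], "delta_rot": [0, 0.005, 0], "fingers": 0.065}, {"linear": [0, 0, -0.015], "delta_rot": [0, 0, 0], "fingers": 0.065}, {"linear": [0, 0, -0.015], "delta_rot": [0, 0, 0], "fingers": 0.065}, {"linear": [0, 0, -0.008], "delta_rot": [0, 0, 0], "fingers": 0.065}, {"linear": [0, 0, 0], "delta_rot": [0, 0, 0], "fingers": 0.065}]}}

```text
clock: 4.67
eef_pos: [0.4756, -0.3997, 0.0195]
orientation: [0.404, 0.575, -0.406, 0.584]
contact_force: [0.3, 0.6, 0.8]
width: 0.746
```

```bash
python3 -c "
from h import *
st()"
```

```text
t 4.67 tcp [ 0.4756 -0.3997  0.0195] az -1.22 down [ 0.009 -0.009 -1.   ] F [0.3 0.6 0.8] w 0.0649 q [ 0.07  0.61  0.73  1.72 -0.47  0.99 -0.25]
```

>>> {"name": "apply_moves", "arguments": {"rows": [{"linear": [-0.003, 0.002, -0.008], "delta_rot": [0.009, 0.009, 0], "fingers": 0.065}, {"linear": [0, 0, 0], "delta_rot": [0, 0, 0], "fingers": 0.065}, {"linear": [0, 0, 0], "delta_rot": [0, 0, 0], "fingers": 0.0}, {"linear": [0, 0, 0], "delta_rot": [0, 0, 0], "fingers": 0.0}, {"linear": [0, 0, 0], "delta_rot": [0, 0, 0], "fingers": 0.0}, {"linear": [0, 0, 0], "delta_rot": [0, 0, 0], "fingers": 0.0}, {"linear": [0, 0, 0], "delta_rot": [0, 0, 0], "fingers": 0.0}, {"linear": [0, 0, 0], "delta_rot": [0, 0, 0], "fingers": 0.0}]}}

```text
clock: 5.33
eef_pos: [0.473, -0.3984, 0.0121]
orientation: [0.405, 0.579, -0.405, 0.58]
contact_force: [0.2, 0.6, 0.5]
width: 0.38
```

```bash
python3 -c "
from h import *
st()
for n in ('side','top'): cv2.imwrite(f'pics/{n}2.png',env.grab_frame(n)[:,:,::-1])
crop('pics/side2.png',240,130,90,70,8,'pics/f.png')
crop('pics/top2.png',300,180,80,60,8,'pics/g.png')
"
```

```text
t 5.33 tcp [ 0.473  -0.3984  0.0121] az -1.22 down [-0.    -0.001 -1.   ] F [0.2 0.6 0.5] w 0.033 q [ 0.08  0.62  0.72  1.72 -0.47  0.99 -0.25]
```

View pics/f.png

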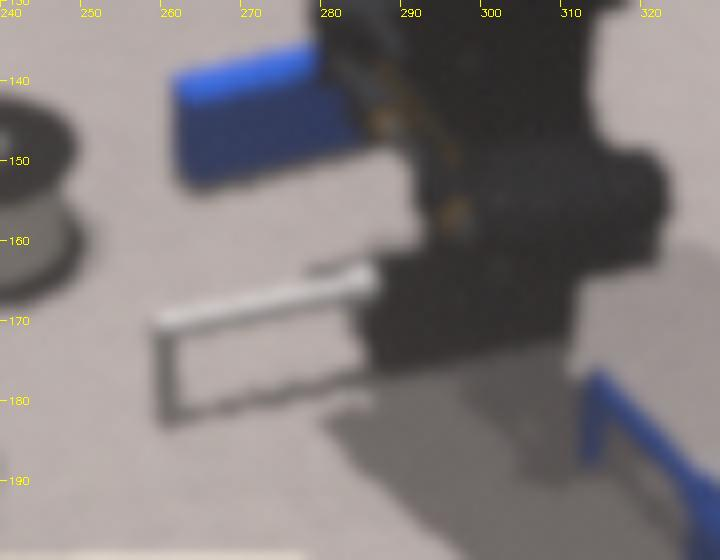

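View pics/g.png

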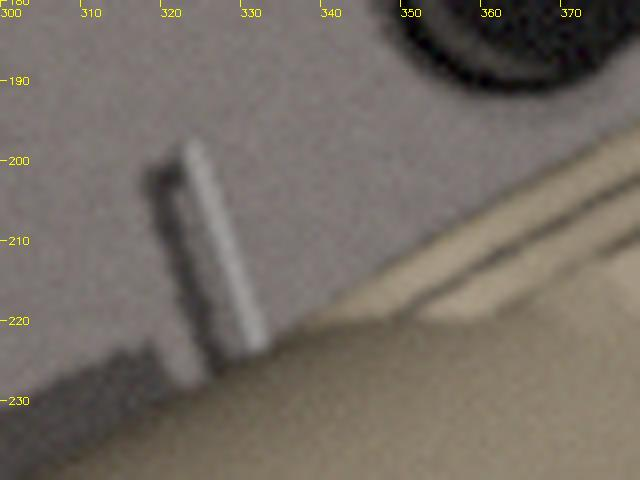

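>>> {"name": "apply_moves", "arguments": {"rows": [{"linear": [0, 0, 0], "delta_rot": [0, 0, 0], "fingers": 0.0}, {"linear": [0, 0, 0], "delta_rot": [0, 0, 0], "fingers": 0.0}, {"linear": [0, 0, 0], "delta_rot": [0, 0, 0], "fingers": 0.0}, {"linear": [0, 0, 0], "delta_rot": [0, 0, 0], "fingers": 0.0}, {"linear": [0, 0, 0], "delta_rot": [0, 0, 0], "fingers": 0.0}]}}

```text
clock: 5.85
eef_pos: [0.4729, -0.3981, 0.012]
orientation: [0.405, 0.58, -0.405, 0.58]
contact_force: [0.3, -0.9, -0.5]
width: 0.297
```

```bash
python3 -c "
from h import *
st()"
```

```text
t 5.85 tcp [ 0.4729 -0.3981  0.012 ] az -1.22 down [-0. -0. -1.] F [ 0.3 -0.9 -0.5] w 0.0258 q [ 0.08  0.62  0.72  1.72 -0.47  0.99 -0.25]
```

>>> {"name": "apply_moves", "arguments": {"rows": [{"linear": [0, 0, 0.015], "delta_rot": [0, 0, 0], "fingers": 0.0}, {"linear": [0, 0, 0.03], "delta_rot": [0, 0, 0], "fingers": 0.0}, {"linear": [0, 0, 0.03], "delta_rot": [0, 0, 0], "fingers": 0.0}, {"linear": [0, 0, 0.03], "delta_rot": [0, 0, 0], "fingers": 0.0}, {"linear": [0, 0, 0.03], "delta_rot": [0, 0, 0], "fingers": 0.0}, {"linear": [0, 0, 0.03], "delta_rot": [0, 0, 0], "fingers": 0.0}, {"linear": [0, 0, 0.03], "delta_rot": [0, 0, 0], "fingers": 0.0}, {"linear": [0, 0, 0.01], "delta_rot": [0, 0, 0], "fingers": 0.0}, {"linear": [0, 0, 0], "delta_rot": [0, 0, 0], "fingers": 0.0}]}}

```text
clock: 6.6
eef_pos: [0.4674, -0.3972, 0.2316]
orientation: [0.406, 0.58, -0.407, 0.577]
contact_force: [0.6, -0.2, -2.1]
width: 0.292
```

```bash
python3 -c "
from h import *
st()"
```

```text
t 6.60 tcp [ 0.4674 -0.3972  0.2316] az -1.224 down [-0.004  0.    -1.   ] F [ 0.6 -0.2 -2.1] w 0.0254 q [-0.02  0.39  0.86  1.52 -0.29  1.38 -0.37]
```

>>> {"name": "apply_moves", "arguments": {"rows": [{"linear": [0.002, 0.025, 0], "delta_rot": [0, 0, -0.02], "fingers": 0.0}, {"linear": [0.002, 0.037, 0], "delta_rot": [0, 0, -0.03], "fingers": 0.0}, {"linear": [0.002, 0.037, 0], "delta_rot": [0, 0, -0.03], "fingers": 0.0}, {"linear": [0.002, 0.037, 0], "delta_rot": [0, 0, -0.03], "fingers": 0.0}, {"linear": [0.002, 0.037, 0], "delta_rot": [0, 0, -0.03], "fingers": 0.0}, {"linear": [0.002, 0.037, 0], "delta_rot": [0, 0, -0.03], "fingers": 0.0}, {"linear": [0.002, 0.037, 0], "delta_rot": [0, 0, -0.03], "fingers": 0.0}, {"linear": [0.002, 0.037, 0], "delta_rot": [0, 0, -0.03], "fingers": 0.0}, {"linear": [0.002, 0.037, 0], "delta_rot": [0, 0, -0.03], "fingers": 0.0}, {"linear": [0.002, 0.037, 0], "delta_rot": [0, 0, -0.03], "fingers": 0.0}, {"linear": [0.002, 0.037, 0], "delta_rot": [0, 0, 0], "fingers": 0.0}, {"linear": [0.002, 0.037, 0], "delta_rot": [0, 0, 0], "fingers": 0.0}]}}

```text
clock: 7.6
eef_pos: [0.4773, 0.045, 0.2203]
orientation: [0.488, 0.511, -0.498, 0.502]
contact_force: [1.7, 0.2, -0.8]
width: 0.3
```

```bash
python3 -c "
from h import *
st()"
```

```text
t 7.60 tcp [0.4773 0.045  0.2203] az -1.544 down [-0.02  -0.001 -1.   ] F [ 1.7  0.2 -0.8] w 0.0261 q [-0.77  0.    0.59  1.85 -0.    1.31 -1.72]
```

>>> {"name": "apply_moves", "arguments": {"rows": [{"linear": [0.012, 0.034, 0.002], "delta_rot": [0, -0.01, 0], "fingers": 0.0}, {"linear": [0.014, 0.034, 0.002], "delta_rot": [0, -0.01, 0.005], "fingers": 0.0}, {"linear": [0.014, 0.034, 0], "delta_rot": [0, 0, 0.005], "fingers": 0.0}, {"linear": [0.014, 0.025, 0], "delta_rot": [0, 0, 0], "fingers": 0.0}, {"linear": [0, 0, 0], "delta_rot": [0, 0, 0], "fingers": 0.0}, {"linear": [0, 0, 0], "delta_rot": [0, 0, 0], "fingers": 0.0}]}}

```text
clock: 8.1
eef_pos: [0.5261, 0.1886, 0.2155]
orientation: [0.484, 0.514, -0.49, 0.51]
contact_force: [0.5, -0.9, -1.8]
width: 0.296
```

```bash
python3 -c "
from h import *
st()
for n in ('side','top'): cv2.imwrite(f'pics/{n}3.png',env.grab_frame(n)[:,:,::-1])
crop('pics/side3.png',120,170,180,150,4,'pics/f.png')
crop('pics/top3.png',80,80,160,150,4,'pics/g.png')
print(env.get_obs()['clock'])
"
```

```text
t 8.10 tcp [0.5261 0.1886 0.2155] az -1.52 down [-0.01  -0.003 -1.   ] F [ 0.5 -0.9 -1.8] w 0.0257 q [-0.86  0.21  0.51  1.67 -0.1   1.31 -1.86]
8.2
```

View pics/f.png

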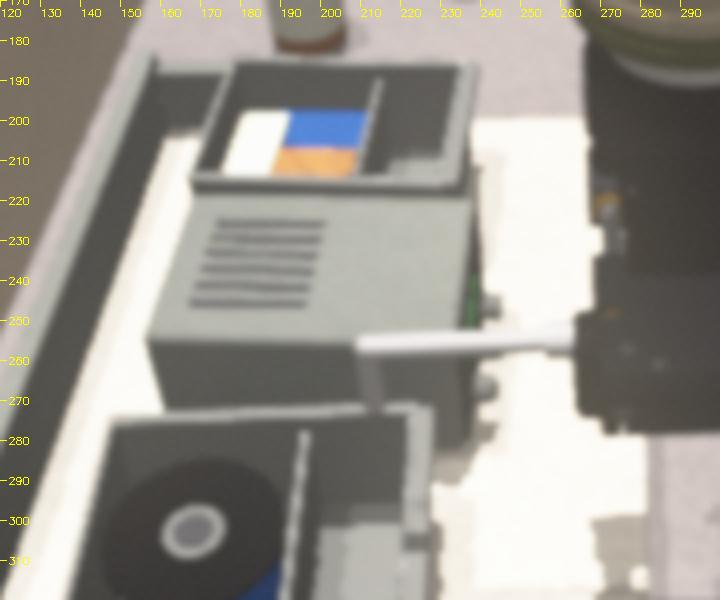

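View pics/g.png

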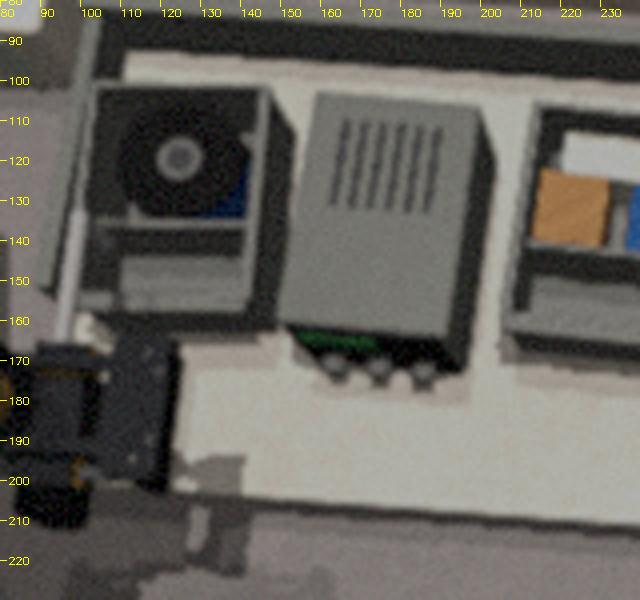

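```bash
python3 -c "
from h import *
print('rod end',tri((209.5,255.3),(99,132)))
print('rod at handle',tri((263.5,253),(95.5,166)))
# predicted tip
o=env.get_obs(); print(o['eef_pos'])
for t in ((.658,.193,.2035),(.653,.193,.2035)):
  P=[[t[0]+.005,t[1],t[2]+.045],[t[0],t[1],t[2]]]
  print(proj('side',P),proj('top',P))
"
```

```text
rod end [0.66137375 0.19637551 0.24550307]
rod at handle [0.57606224 0.18913173 0.24585982]
[0.52577942 0.18777441 0.21584022]
[[208.12607711 252.37427786]
 [213.66741482 270.37210825]] [[ 99.96117992 131.32400385]
 [107.59197611 140.66588188]]
[[211.12241162 252.40258891]
 [216.53953107 270.40443053]] [[ 99.55180842 133.37423469]
 [107.21292119 142.62910821]]
```

>>> {"name": "apply_moves", "arguments": {"rows": [{"linear": [0.018, 0, 0], "delta_rot": [0, -0.01, 0], "fingers": 0.0}, {"linear": [0, 0, 0], "delta_rot": [0, 0, 0], "fingers": 0.0}, {"linear": [0, 0, -0.015], "delta_rot": [0, 0, 0], "fingers": 0.0}, {"linear": [0, 0, -0.015], "delta_rot": [0, 0, 0], "fingers": 0.0}, {"linear": [0, 0, -0.01], "delta_rot": [0, 0, 0], "fingers": 0.0}, {"linear": [0, 0, 0], "delta_rot": [0, 0, 0], "fingers": 0.0}, {"linear": [0, 0, 0], "delta_rot": [0, 0, 0], "fingers": 0.0}]}}

```text
clock: 8.78
eef_pos: [0.5425, 0.179, 0.1744]
orientation: [0.489, 0.509, -0.491, 0.51]
contact_force: [-0.7, -0.4, -1.4]
width: 0.298
```

```bash
python3 -c "
from h import *
st()
for n in ('side',): cv2.imwrite(f'pics/{n}4.png',env.grab_frame(n)[:,:,::-1])
crop('pics/side4.png',120,220,180,150,4,'pics/f.png')
"
```

```text
t 8.78 tcp [0.5425 0.179  0.1744] az -1.532 down [-0.002 -0.002 -1.   ] F [-0.7 -0.4 -1.4] w 0.0259 q [-0.83  0.26  0.51  1.7  -0.13  1.22 -1.82]
```

View pics/f.png

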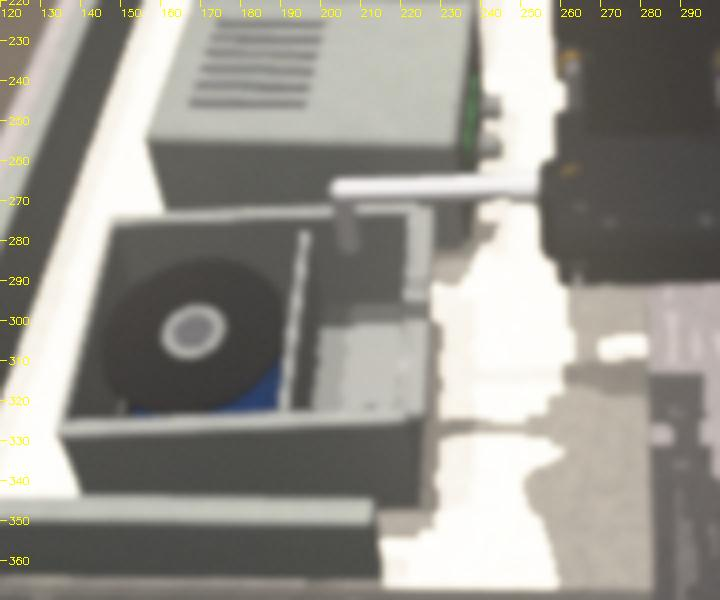

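>>> {"name": "apply_moves", "arguments": {"rows": [{"linear": [0, 0.012, 0], "delta_rot": [0, 0, 0.005], "fingers": 0.0}, {"linear": [0, 0, -0.012], "delta_rot": [0, 0, 0], "fingers": 0.0}, {"linear": [0, 0, -0.015], "delta_rot": [0, 0, 0], "fingers": 0.0}, {"linear": [0, 0, -0.015], "delta_rot": [0, 0, 0], "fingers": 0.0}, {"linear": [0, 0, 0], "delta_rot": [0, 0, 0], "fingers": 0.0}, {"linear": [0, 0, 0], "delta_rot": [0, 0, 0], "fingers": 0.0}]}}

```text
clock: 9.33
eef_pos: [0.5435, 0.1948, 0.1325]
orientation: [0.489, 0.511, -0.487, 0.512]
contact_force: [0.9, -0.4, -0.9]
width: 0.295
```

```bash
python3 -c "
from h import *
st()
for n in ('side','top'): cv2.imwrite(f'pics/{n}5.png',env.grab_frame(n)[:,:,::-1])
crop('pics/side5.png',120,220,180,150,4,'pics/f.png')
crop('pics/top5.png',80,80,100,100,6,'pics/g.png')
"
```

```text
t 9.33 tcp [0.5435 0.1948 0.1325] az -1.525 down [ 0.003  0.001 -1.   ] F [ 0.9 -0.4 -0.9] w 0.0256 q [-0.84  0.31  0.5   1.73 -0.16  1.14 -1.82]
```

View pics/f.png

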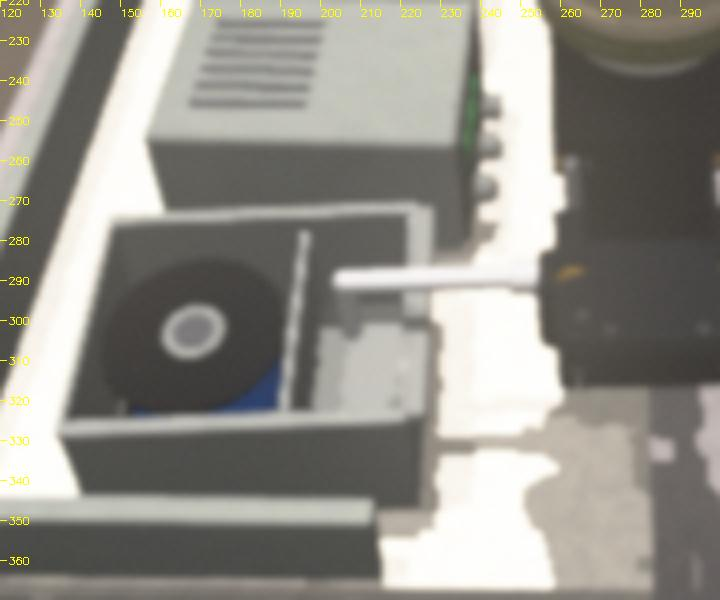

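View pics/g.png

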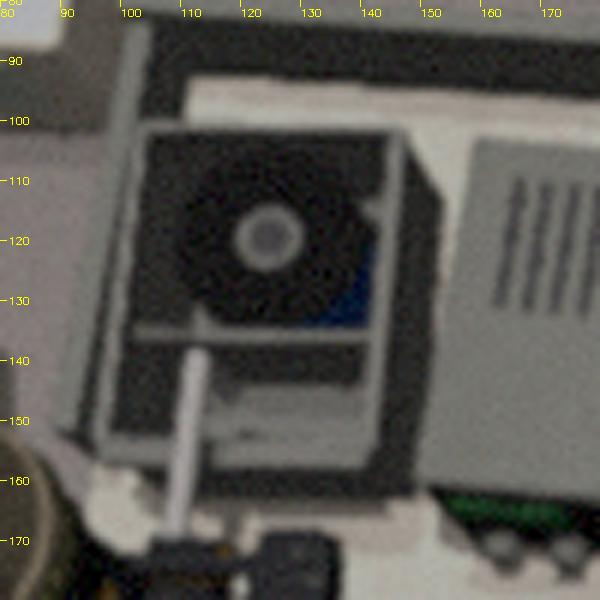

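>>> {"name": "apply_moves", "arguments": {"rows": [{"linear": [0, -0.006, -0.005], "delta_rot": [0, -0.003, 0], "fingers": 0.0}, {"linear": [0, 0, -0.005], "delta_rot": [0, 0, 0], "fingers": 0.0}, {"linear": [0, 0, 0], "delta_rot": [0, 0, 0], "fingers": 0.0}, {"linear": [0, 0, 0], "delta_rot": [0, 0, 0], "fingers": 0.0}, {"linear": [0, 0, 0], "delta_rot": [0, 0, 0], "fingers": 0.0}]}}

```text
clock: 9.85
eef_pos: [0.5448, 0.1881, 0.1242]
orientation: [0.492, 0.51, -0.485, 0.513]
contact_force: [0.2, 0.4, -2.0]
width: 0.297
```

```bash
python3 -c "
from h import *
st()"
```

```text
t 9.85 tcp [0.5448 0.1881 0.1242] az -1.525 down [ 0.01   0.003 -1.   ] F [ 0.2  0.4 -2. ] w 0.0259 q [-0.83  0.31  0.5   1.75 -0.16  1.11 -1.81]
```

>>> {"name": "apply_moves", "arguments": {"rows": [{"linear": [-0.008, 0, 0], "delta_rot": [0, 0.01, 0], "fingers": 0.0}, {"linear": [-0.008, 0, 0], "delta_rot": [0, 0, 0], "fingers": 0.0}, {"linear": [-0.008, 0, 0], "delta_rot": [0, 0, 0], "fingers": 0.0}, {"linear": [-0.008, 0, 0], "delta_rot": [0, 0, 0], "fingers": 0.0}, {"linear": [-0.008, 0, 0], "delta_rot": [0, 0, 0], "fingers": 0.0}, {"linear": [-0.008, 0, 0], "delta_rot": [0, 0, 0], "fingers": 0.0}, {"linear": [0, 0, 0], "delta_rot": [0, 0, 0], "fingers": 0.0}]}}

```text
clock: 10.43
eef_pos: [0.4925, 0.1881, 0.1249]
orientation: [0.49, 0.512, -0.487, 0.51]
contact_force: [-1.0, -0.2, -0.7]
width: 0.299
```

```bash
python3 -c "
from h import *
st()
for n in ('side','top'): cv2.imwrite(f'pics/{n}6.png',env.grab_frame(n)[:,:,::-1])
a=cv2.imread('pics/side6.png')[170:370,100:300];b=cv2.imread('pics/top6.png')[70:270,60:260]
cv2.imwrite('pics/e.png',cv2.resize(np.hstack([a,b]),None,fx=2,fy=2,interpolation=cv2.INTER_CUBIC))
"
```

```text
t 10.43 tcp [0.4925 0.1881 0.1249] az -1.526 down [ 0.001  0.004 -1.   ] F [-1.  -0.2 -0.7] w 0.026 q [-0.89  0.2   0.49  1.87 -0.11  1.1  -1.88]
```

View pics/e.png

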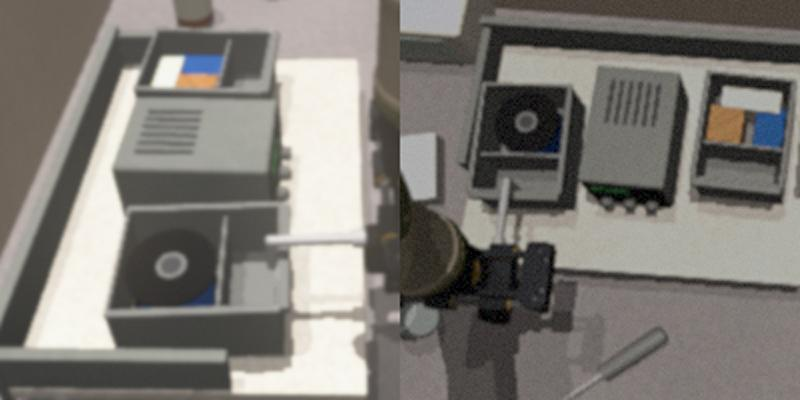

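>>> {"name": "apply_moves", "arguments": {"rows": [{"linear": [-0.008, 0, 0], "delta_rot": [-0.004, 0, 0], "fingers": 0.0}, {"linear": [-0.008, 0, 0], "delta_rot": [0, 0, 0], "fingers": 0.0}, {"linear": [-0.008, 0, 0], "delta_rot": [0, 0, 0], "fingers": 0.0}, {"linear": [-0.008, 0, 0], "delta_rot": [0, 0, 0], "fingers": 0.0}, {"linear": [-0.008, 0, 0], "delta_rot": [0, 0, 0], "fingers": 0.0}, {"linear": [-0.008, 0, 0], "delta_rot": [0, 0, 0], "fingers": 0.0}, {"linear": [-0.006, 0, 0], "delta_rot": [0, 0, 0], "fingers": 0.0}, {"linear": [0, 0, 0], "delta_rot": [0, 0, 0], "fingers": 0.0}]}}

```text
clock: 11.2
eef_pos: [0.4359, 0.1877, 0.1254]
orientation: [0.49, 0.51, -0.488, 0.512]
contact_force: [0.8, -0.4, -0.8]
width: 0.298
```

```bash
python3 -c "
from h import *
st()
for n in ('side','top'): cv2.imwrite(f'pics/{n}7.png',env.grab_frame(n)[:,:,::-1])
crop('pics/side7.png',130,250,170,134,4,'pics/f.png')
crop('pics/top7.png',70,80,110,140,4,'pics/g.png')
"
```

```text
t 11.20 tcp [0.4359 0.1877 0.1254] az -1.526 down [ 0.004 -0.    -1.   ] F [ 0.8 -0.4 -0.8] w 0.0259 q [-0.95  0.07  0.47  1.99 -0.03  1.08 -2.  ]
```

View pics/f.png

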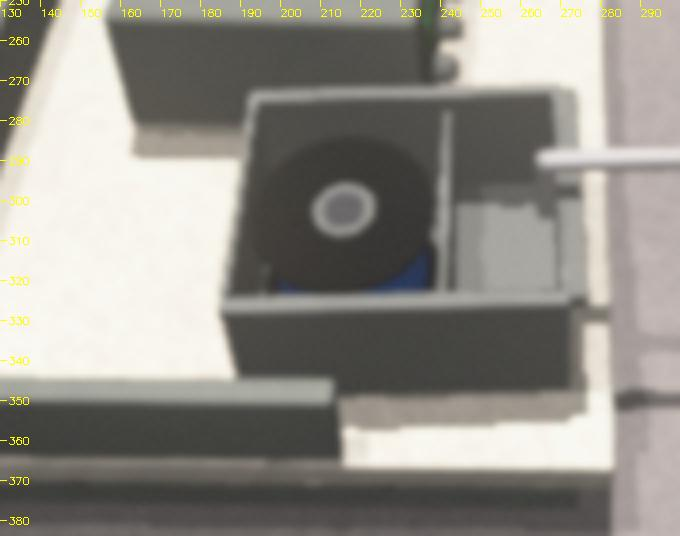

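View pics/g.png

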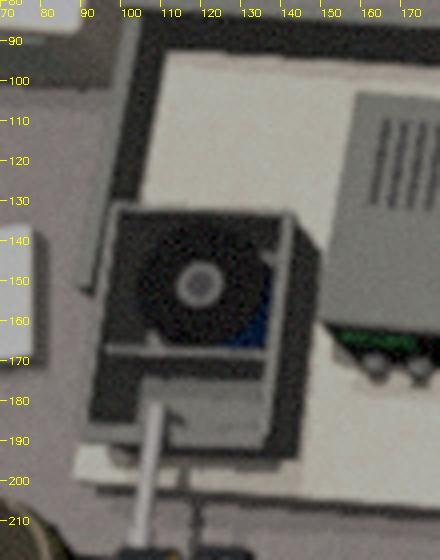

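```bash
python3 -c "
from h import *
print('side far rim',plane('side',(274.5,272),.135),'near rim',plane('side',(274,325),.135),'near bottom',plane('side',(272,348),.06))
print('top front rim',plane('top',(89,191.5),.135),plane('top',(136,192),.135), 'back',plane('top',(96,131),.135),plane('top',(142,132.5),.135))
print('edge at y', plane('side',(282,310),.06),plane('top',(100,202),.06))
"
```

```text
side far rim [0.55230049 0.13714096 0.135     ] near rim [0.55327531 0.25315681 0.135     ] near bottom [0.55661106 0.25222348 0.06      ]
top front rim [0.54478089 0.24753601 0.135     ] [0.55309173 0.1299881  0.135     ] back [0.70633138 0.26065586 0.135     ] [0.71183042 0.1402729  0.135     ]
edge at y [0.53696398 0.17089045 0.06      ] [0.5334567 0.24988   0.06     ]
```

>>> {"name": "apply_moves", "arguments": {"rows": [{"linear": [-0.006, 0, 0], "delta_rot": [0, 0, 0], "fingers": 0.0}, {"linear": [-0.006, 0, 0], "delta_rot": [0, 0, 0], "fingers": 0.0}, {"linear": [0, 0, 0], "delta_rot": [0, 0, 0], "fingers": 0.0}, {"linear": [0, 0, 0], "delta_rot": [0, 0, 0], "fingers": 0.0}]}}

```text
clock: 11.63
eef_pos: [0.4244, 0.1877, 0.1257]
orientation: [0.49, 0.509, -0.488, 0.512]
contact_force: [2.6, -0.3, -2.4]
width: 0.297
```

```bash
python3 -c "
from h import *
st()
for n in ('side','top'): cv2.imwrite(f'pics/{n}8.png',env.grab_frame(n)[:,:,::-1])
crop('pics/side8.png',130,250,170,134,4,'pics/f.png')
crop('pics/top8.png',70,80,110,140,4,'pics/g.png')
"
```

```text
t 11.63 tcp [0.4244 0.1877 0.1257] az -1.527 down [ 0.006 -0.    -1.   ] F [ 2.6 -0.3 -2.4] w 0.0258 q [-0.96  0.04  0.46  2.02 -0.02  1.08 -2.02]
```

View pics/f.png

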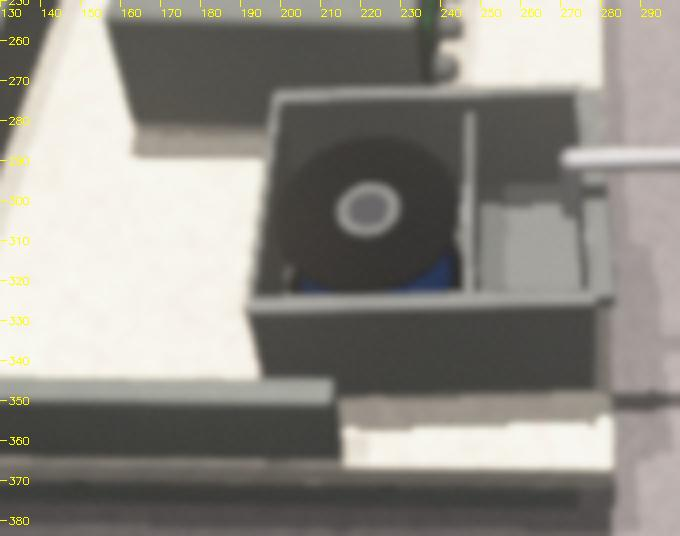

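View pics/g.png

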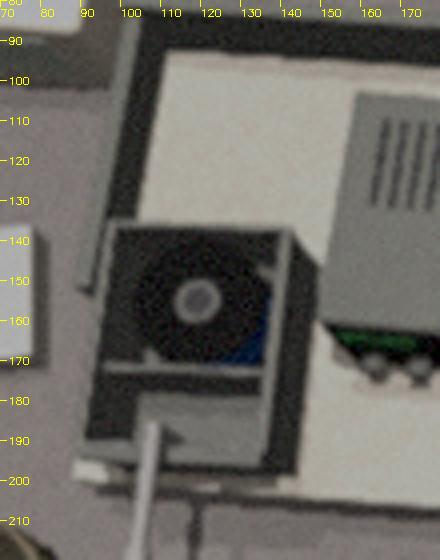

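>>> {"name": "apply_moves", "arguments": {"rows": [{"linear": [0.006, 0, 0], "delta_rot": [0, 0, 0], "fingers": 0.0}, {"linear": [0.006, 0, 0.002], "delta_rot": [0, 0, 0], "fingers": 0.0}, {"linear": [0, 0, 0.012], "delta_rot": [0, 0, 0], "fingers": 0.0}, {"linear": [0, 0, 0.015], "delta_rot": [0, 0, 0], "fingers": 0.0}, {"linear": [0, 0, 0.02], "delta_rot": [0, 0, 0], "fingers": 0.0}, {"linear": [0, 0, 0.025], "delta_rot": [0, 0, 0], "fingers": 0.0}, {"linear": [0, 0, 0.025], "delta_rot": [0, 0, 0], "fingers": 0.0}, {"linear": [0, 0, 0.01], "delta_rot": [0, 0, 0], "fingers": 0.0}, {"linear": [0, 0, 0], "delta_rot": [0, 0, 0], "fingers": 0.0}]}}

```text
clock: 12.48
eef_pos: [0.4388, 0.1859, 0.2378]
orientation: [0.488, 0.509, -0.491, 0.511]
contact_force: [-0.3, 0.3, -1.7]
width: 0.295
```

```bash
python3 -c "
from h import *
st()
for n in ('side','top'): cv2.imwrite(f'pics/{n}9.png',env.grab_frame(n)[:,:,::-1])
a=cv2.imread('pics/side9.png')[170:370,100:300];b=cv2.imread('pics/top9.png')[70:270,60:260]
cv2.imwrite('pics/e.png',cv2.resize(np.hstack([a,b]),None,fx=2,fy=2,interpolation=cv2.INTER_CUBIC))
"
```

```text
t 12.48 tcp [0.4388 0.1859 0.2378] az -1.529 down [-0.    -0.005 -1.   ] F [-0.3  0.3 -1.7] w 0.0256 q [-0.96 -0.03  0.46  1.83  0.02  1.33 -2.04]
```

View pics/e.png

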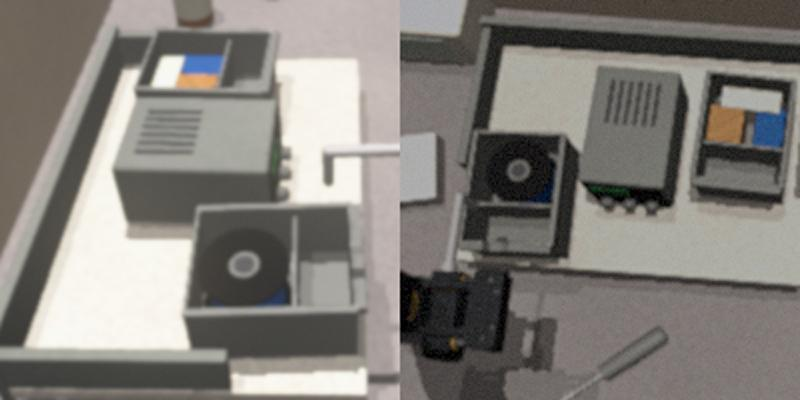

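>>> {"name": "apply_moves", "arguments": {"rows": [{"linear": [0.001, -0.025, 0], "delta_rot": [0, 0, 0], "fingers": 0.0}, {"linear": [0.002, -0.037, 0], "delta_rot": [0, 0, 0], "fingers": 0.0}, {"linear": [0.002, -0.037, 0], "delta_rot": [0, 0, 0.02], "fingers": 0.0}, {"linear": [0.002, -0.037, 0], "delta_rot": [0, 0, 0.03], "fingers": 0.0}, {"linear": [0.002, -0.037, 0], "delta_rot": [0, 0, 0.03], "fingers": 0.0}, {"linear": [0.002, -0.037, 0], "delta_rot": [0, 0, 0.03], "fingers": 0.0}, {"linear": [0.002, -0.037, 0], "delta_rot": [0, 0, 0.03], "fingers": 0.0}, {"linear": [0.002, -0.037, 0], "delta_rot": [0, 0, 0.03], "fingers": 0.0}, {"linear": [0.002, -0.037, 0], "delta_rot": [0, 0, 0.03], "fingers": 0.0}, {"linear": [0.002, -0.037, 0], "delta_rot": [0, 0, 0.03], "fingers": 0.0}, {"linear": [0.002, -0.037, 0], "delta_rot": [0, 0, 0.03], "fingers": 0.0}, {"linear": [0.002, -0.037, 0], "delta_rot": [0, 0, 0.03], "fingers": 0.0}]}}

```text
clock: 13.58
eef_pos: [0.449, -0.2569, 0.2168]
orientation: [0.393, 0.584, -0.41, 0.58]
contact_force: [0.9, 0.9, -1.0]
width: 0.3
```

```bash
python3 -c "
from h import *
st()"
```

```text
t 13.58 tcp [ 0.449  -0.2569  0.2168] az -1.207 down [-0.018 -0.016 -1.   ] F [ 0.9  0.9 -1. ] w 0.0261 q [-0.53  0.14  1.05  1.79 -0.1   1.3  -0.67]
```

>>> {"name": "apply_moves", "arguments": {"rows": [{"linear": [0.007, -0.036, 0], "delta_rot": [0.008, -0.009, 0], "fingers": 0.0}, {"linear": [0.007, -0.036, 0], "delta_rot": [0.008, -0.009, 0], "fingers": 0.0}, {"linear": [0.007, -0.036, 0], "delta_rot": [0, 0, 0], "fingers": 0.0}, {"linear": [0.003, -0.022, 0], "delta_rot": [0, 0, 0], "fingers": 0.0}, {"linear": [0, 0, 0], "delta_rot": [0, 0, 0], "fingers": 0.0}, {"linear": [0, 0, 0], "delta_rot": [0, 0, 0], "fingers": 0.0}]}}

```text
clock: 14.08
eef_pos: [0.4665, -0.4007, 0.204]
orientation: [0.399, 0.585, -0.406, 0.577]
contact_force: [0.2, 0.4, -2.2]
width: 0.296
```

```bash
python3 -c "
from h import *
st()"
```

```text
t 14.08 tcp [ 0.4665 -0.4007  0.204 ] az -1.212 down [-0.015 -0.002 -1.   ] F [ 0.2  0.4 -2.2] w 0.0257 q [-0.1   0.47  1.    1.55 -0.39  1.35 -0.28]
```

>>> {"name": "apply_moves", "arguments": {"rows": [{"linear": [0.005, 0.002, -0.02], "delta_rot": [0, -0.015, 0], "fingers": 0.0}, {"linear": [0, 0, -0.03], "delta_rot": [0, 0, 0], "fingers": 0.0}, {"linear": [0, 0, -0.03], "delta_rot": [0, 0, 0], "fingers": 0.0}, {"linear": [0, 0, -0.03], "delta_rot": [0, 0, 0], "fingers": 0.0}, {"linear": [0, 0, -0.025], "delta_rot": [0, 0, 0], "fingers": 0.0}, {"linear": [0, 0, -0.015], "delta_rot": [0, 0, 0], "fingers": 0.0}, {"linear": [0, 0, 0], "delta_rot": [0, 0, 0], "fingers": 0.0}, {"linear": [0, 0, 0], "delta_rot": [0, 0, 0], "fingers": 0.0}]}}

```text
clock: 14.75
eef_pos: [0.4691, -0.3885, 0.0414]
orientation: [0.401, 0.585, -0.402, 0.58]
contact_force: [-0.1, 0.2, -0.5]
width: 0.294
```

```bash
python3 -c "
from h import *
st()"
```

```text
t 14.75 tcp [ 0.4691 -0.3885  0.0414] az -1.207 down [-0.007  0.003 -1.   ] F [-0.1  0.2 -0.5] w 0.0255 q [-0.04  0.62  0.88  1.72 -0.53  1.06 -0.19]
```

>>> {"name": "apply_moves", "arguments": {"rows": [{"linear": [0, 0, -0.01], "delta_rot": [-0.003, -0.007, 0], "fingers": 0.0}, {"linear": [0, 0, -0.008], "delta_rot": [0, 0, 0], "fingers": 0.0}, {"linear": [0, 0, -0.003], "delta_rot": [0, 0, 0], "fingers": 0.0}, {"linear": [0, 0, 0], "delta_rot": [0, 0, 0], "fingers": 0.0}, {"linear": [0, 0, 0], "delta_rot": [0, 0, 0], "fingers": 0.0}]}}

```text
clock: 15.17
eef_pos: [0.4715, -0.3868, 0.0233]
orientation: [0.401, 0.581, -0.4, 0.584]
contact_force: [0.1, 0.1, -1.6]
width: 0.294
```

```bash
python3 -c "
from h import *
st()
for n in ('side',): cv2.imwrite(f'pics/{n}10.png',env.grab_frame(n)[:,:,::-1])
crop('pics/side10.png',240,130,90,70,8,'pics/f.png')"
```

```text
t 15.17 tcp [ 0.4715 -0.3868  0.0233] az -1.204 down [ 0.004 -0.002 -1.   ] F [ 0.1  0.1 -1.6] w 0.0256 q [-0.04  0.64  0.86  1.74 -0.56  1.02 -0.18]
```

View pics/f.png

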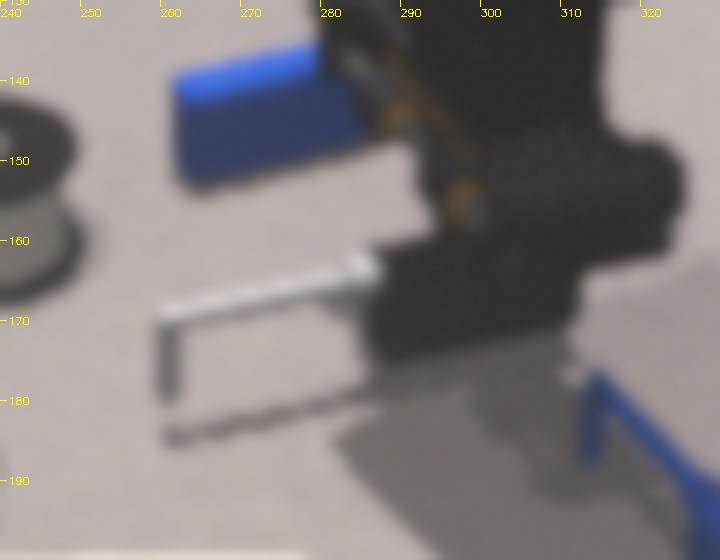

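>>> {"name": "apply_moves", "arguments": {"rows": [{"linear": [0, 0, -0.006], "delta_rot": [0.002, 0.004, 0], "fingers": 0.0}, {"linear": [0, 0, -0.003], "delta_rot": [0, 0, 0], "fingers": 0.0}, {"linear": [0, 0, -0.001], "delta_rot": [0, 0, 0], "fingers": 0.0}, {"linear": [0, 0, 0], "delta_rot": [0, 0, 0], "fingers": 0.0}]}}

```text
clock: 15.55
eef_pos: [0.4724, -0.3876, 0.0139]
orientation: [0.4, 0.582, -0.4, 0.584]
contact_force: [-0.6, -0.2, -1.8]
width: 0.295
```

```bash
python3 -c "
from h import *
st()"
```

```text
t 15.55 tcp [ 0.4724 -0.3876  0.0139] az -1.203 down [ 0.002 -0.001 -1.   ] F [-0.6 -0.2 -1.8] w 0.0257 q [-0.03  0.65  0.85  1.74 -0.57  1.01 -0.17]
```

Down another 2 mm, then release gently.

>>> {"name": "apply_moves", "arguments": {"rows": [{"linear": [0, 0, -0.002], "delta_rot": [0, 0.002, 0], "fingers": 0.0}, {"linear": [0, 0, 0], "delta_rot": [0, 0, 0], "fingers": 0.0}, {"linear": [0, 0, 0], "delta_rot": [0, 0, 0], "fingers": 0.035}, {"linear": [0, 0, 0], "delta_rot": [0, 0, 0], "fingers": 0.05}, {"linear": [0, 0, 0], "delta_rot": [0, 0, 0], "fingers": 0.065}, {"linear": [0, 0, 0], "delta_rot": [0, 0, 0], "fingers": 0.065}, {"linear": [0, 0, 0], "delta_rot": [0, 0, 0], "fingers": 0.065}, {"linear": [0, 0, 0], "delta_rot": [0, 0, 0], "fingers": 0.065}]}}

```text
clock: 16.22
eef_pos: [0.4728, -0.3886, 0.0126]
orientation: [0.4, 0.582, -0.401, 0.583]
contact_force: [-0.3, 0.4, -0.3]
width: 0.663
```

```bash
python3 -c "
from h import *
st()
for n in ('side',): cv2.imwrite(f'pics/{n}11.png',env.grab_frame(n)[:,:,::-1])
crop('pics/side11.png',240,130,90,70,8,'pics/f.png')"
```

```text
t 16.22 tcp [ 0.4728 -0.3886  0.0126] az -1.204 down [ 0.001 -0.002 -1.   ] F [-0.3  0.4 -0.3] w 0.0577 q [-0.02  0.66  0.85  1.74 -0.57  1.01 -0.17]
```

View pics/f.png

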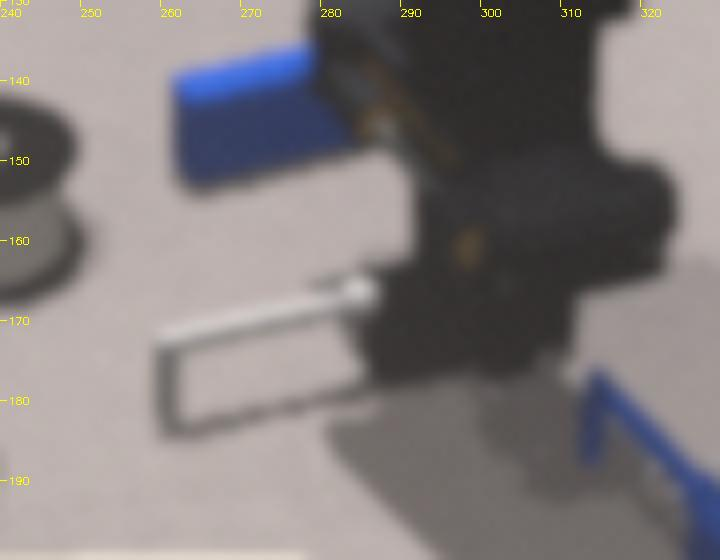

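The hook stands on the bench with its tip touching its shadow at about (261,184). Next I'll retreat straight up.

>>> {"name": "apply_moves", "arguments": {"rows": [{"linear": [0, 0, 0], "delta_rot": [0, 0, 0], "fingers": 0.07}, {"linear": [0, 0, 0.01], "delta_rot": [0, 0, 0], "fingers": 0.07}, {"linear": [0, 0, 0.015], "delta_rot": [0, 0, 0], "fingers": 0.07}, {"linear": [0, 0, 0.02], "delta_rot": [0, 0, 0], "fingers": 0.07}, {"linear": [0, 0, 0.03], "delta_rot": [0, 0, 0], "fingers": 0.07}, {"linear": [0, 0, 0.03], "delta_rot": [0, 0, 0], "fingers": 0.07}, {"linear": [0, 0, 0.03], "delta_rot": [0, 0, 0], "fingers": 0.07}, {"linear": [-0.03, 0, 0.02], "delta_rot": [0, 0, 0], "fingers": 0.07}, {"linear": [-0.03, 0, 0], "delta_rot": [0, 0, 0], "fingers": 0.07}, {"linear": [0, 0, 0], "delta_rot": [0, 0, 0], "fingers": 0.07}, {"linear": [0, 0, 0], "delta_rot": [0, 0, 0], "fingers": 0.07}]}}

```text
clock: 17.18
eef_pos: [0.4086, -0.3901, 0.1855]
orientation: [0.401, 0.58, -0.401, 0.584]
contact_force: [1.2, 1.1, -0.5]
width: 0.807
```

```bash
python3 -c "
from h import *
st()
for n in ('side','top'): cv2.imwrite(f'pics/{n}12.png',env.grab_frame(n)[:,:,::-1])
a=cv2.imread('pics/side12.png')[120:384,80:350];b=cv2.imread('pics/top12.png')[70:334,80:380]
cv2.imwrite('pics/e.png',cv2.resize(np.hstack([a,b]),(798,370),interpolation=cv2.INTER_CUBIC))
crop('pics/top12.png',70,80,110,140,4,'pics/g.png')
crop('pics/side12.png',130,250,170,134,4,'pics/f.png')
"
```

```text
t 17.18 tcp [ 0.4086 -0.3901  0.1855] az -1.207 down [ 0.005 -0.004 -1.   ] F [ 1.2  1.1 -0.5] w 0.0702 q [-0.18  0.34  1.06  1.72 -0.32  1.25 -0.26]
```

View pics/e.png

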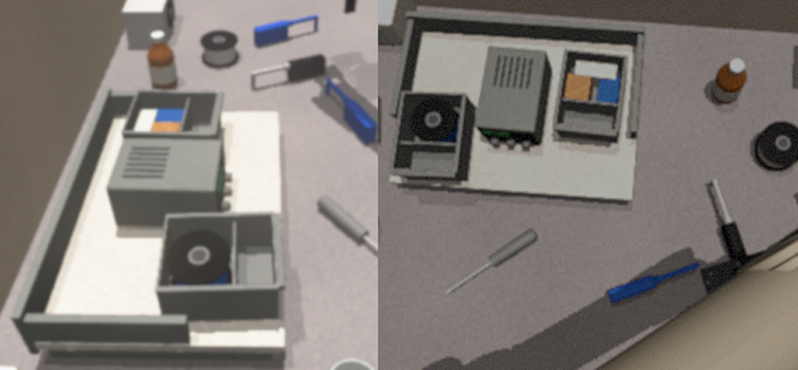

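View pics/f.png

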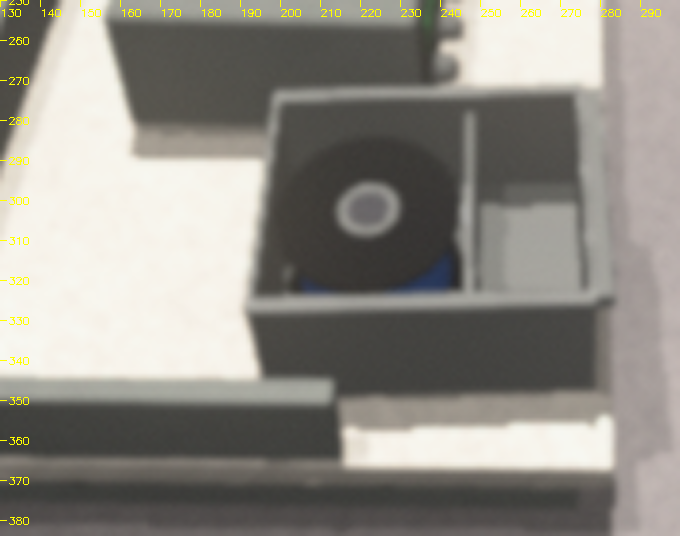

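View pics/g.png

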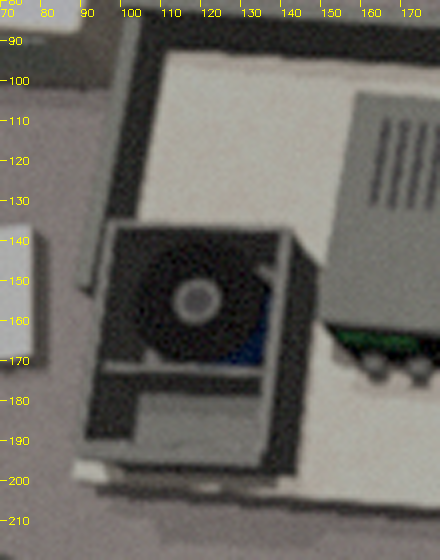

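```bash
python3 -c "
from h import *
print('side rim',plane('side',(281,272),.135).round(4),plane('side',(282,325),.135).round(4))
print('top front rim',plane('top',(87.5,195.5),.135).round(4),plane('top',(134,197),.135).round(4))
a=cv2.imread('pics/top0.png')[100:180,200:262].astype(int);b=cv2.imread('pics/top12.png')[100:180,200:262].astype(int)
print('parts region shift px',cv2.phaseCorrelate(a.mean(2),b.mean(2)))
o=st(); print(o['joint_velocities'].round(4))
env.hand_in()
"
```

```text
side rim [0.5396 0.137  0.135 ] [0.5396 0.2529 0.135 ]
top front rim [0.5344 0.2493 0.135 ] [0.54   0.1329 0.135 ]
parts region shift px ((-0.01652204427028181, 0.015479568332089855), 1.006818171780401)
t 17.28 tcp [ 0.4087 -0.3902  0.1847] az -1.207 down [ 0.004 -0.004 -1.   ] F [ 0.6 -1.3  0.2] w 0.0702 q [-0.18  0.35  1.06  1.72 -0.32  1.25 -0.26]
[ 0.0032  0.0343 -0.0285 -0.0024 -0.016  -0.0066  0.005 ]
the job is handed in; nothing more can be done
```

I gripped the black pull hook by its handle and lowered its tip into the spool bin's front compartment. I then dragged the bin forward about 100 mm with the hook only, and stood the hook back on the bench near where it started. The job was handed in at about 17.3 s of the 48 s allowed; the hand-in gives no verdict.

What my last checks showed:
- **Spool bin position:** its front rim is at x ≈ 0.534–0.540 m and the shelf edge is at about 0.533–0.538 m, so they are flush to within about 5 mm.
- **Spool bin angle:** the two cameras disagree slightly. The side view shows the front at about 0° and the top view at about 3° to world y, against a shelf edge at about 0.7°; both are well under 15°.
- **Other bin:** it shifted by less than 0.1 px between the first and last top pictures.
- **Hook:** it stands on the bench off the shelf, with its tip touching its own shadow.
- **Robot:** the gripper is open and clear of everything, with TCP at z ≈ 0.185 m. No reading I took showed a high contact force. The joints were still settling very slightly at hand-in, at no more than 0.035 rad/s.

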